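# Open the flask with the unknown thread

### The arm

A 6-joint arm with a two-finger parallel gripper is mounted at the origin on the work surface. World frame = base frame: x ahead of the robot, y to its left, z up, the work surface at z = 0. Lengths are in m, angles in rad, forces in N, time in s.
With the tool pointing down it reaches from about 0.3 to 0.775 m from the base axis. Payload 14.6 kg.
Tool frame: the origin (TCP) lies at the very end of the fingers, on their centre line; the grasp point (between the pads) lies grip_point_offset behind it (grip_point_offset is the distance from the TCP to the grasp point, in m); z points along the fingers, y is the line along which they close (so a half turn about z gives the same grasp; the last joint's range is limited). The gripper opens to 85 mm and grips with 20 to 120 N. Pads are 22 mm wide; open, the fingers measure 114 mm over their backs; the gripper's body (76 mm by 85 mm) begins 54 mm behind the grasp point. The pads swing forward as they close: fully open they stand 13 mm farther back than shut.
Start: joints at [-1.41, 0.3, 1.521, -0, 1.321, -0.067], TCP at [0.124, -0.536, 0.231] pointing down, gripper open.
Joint ranges: [-3.03, 3.03], [-0.79, 2.21], [0.23, 2.52], [-1.04, 4.18], [0, 3.07], [-2.55, 2.55]. Speed limits (rad/s): [2.22, 2.22, 2.57, 3.14, 3.14, 3.14].

### API

Orientations are given as a rotation vector (axis times angle).
In Python, from plant import get_obs, camera, calibration, job_done, grip_point_offset gives the robot as it stands. The module is installed in compiled form; this text tells all that it offers.
- The arm moves only by the tool apply_moves, never from a script. Its argument "motion" is a list of rows, each a list of 7 numbers: the turn, a rotation vector about the tool's x, y, z each as a share of 1.5 rad, from -1 to 1, then the shift along the tool's x, y, z each as a share of 20 cm, from -1 to 1, then the closure, from 0 (fully open) to 1 (shut). A call has 1 to 10 rows; each row shifts and turns the commanded pose from where the row before left it, along the tool's axes as they then stand; what a row does not reach is not made up. A row lasts 1/12 s, in which the tool goes at most 41.7 mm and 7.16 degrees, less where a joint would pass 70% of its speed; a pose out of reach is approached as far as the arm can. A call with a number of a shift or a turn outside -1 to 1 is refused whole. A call with a gripper value outside its range is refused whole. The fingers move at their own pace and stop on an object; "newtons" is the grip in N (left out, the last holds). Time passes only in rows, so rows that do not move let the fingers close. It gives the time, the measured TCP pose, the force, the opening and the grip force at its end, in the units of the state.
- get_obs(): the state, without advancing time (a new reading comes with each control period).
- camera(name): name is "scene" or "side" or "wrist"; returns the picture (400x640x3 uint8, red, green, blue); there is no depth.
- calibration(name): a dict with "vertical_fov" (degrees; the focal length in pixels is half the picture's height over the tangent of half this angle, whatever the lens; pixels are square), "cx", "cy" (the principal point, pixels), "R" (3x3) and "t" (3): a world point X has camera coordinates R X + t; the wrist camera has in their place "mount" (4x4, takes a point from camera to tool coordinates, whose origin is the TCP and whose axes are the flange's). Camera axes: x right, y down, z forward; pixel columns grow to the right and rows downward; lengths in m; the calibration is good to about 2 mm. The wrist camera is an equidistant fisheye: a pixel r from the principal point sees the ray r / f radians off the axis. A picture is of the moment at which its call begins: read the wrist's pose just before it. calibration takes no time and is no camera call.
- job_done(): hands the job in; it is judged then, once.
The state is a dict: "time": time; "q": joint angles; "qd": joint speeds; "tau": joint torques, N m; "ee_pos": TCP position; "ee_rot": TCP orientation; "force": force on the tool from outside, world axes, zero at the start; "ft_torque": the same for the moment, N m; "gripper_width": finger opening in m; "grasp_force": force on a finger pad.
Only numpy, scipy, OpenCV 4.12 (cv2) and the standard library are available. Lean on these libraries where they do the work, as an engineer would, in place of code of your own. Each camera call takes 0.05 s, during which the arm holds its last target. There are 200 camera calls.

### The job

This steel flask was pulled from the mail and is clamped in the bench vise to be searched. Nobody knows whether its screw cap is threaded the usual way or backwards: feel which way it comes loose, unscrew it and lift it off, and finish while still gripping the cap, held still a few centimetres straight above the flask's open mouth. Leave the other things lying on the bench where they are.

Things in the scene. Friction and masses are not known exactly. Their poses are not given: they have to be found in the camera images.
- cap_center (a point): Centre of the black ribbed plastic screw cap on the flask: a loose hollow body, 44 mm diameter, 30 mm high, about 45 g, open below; the point lies on its axis, half-way up. z points up through its flat top; its rotation turns with the cap. Seated, it has about 1.5 mm of sideways play, its top is 4 mm above the flask's rim and its underside 12 mm above the top of the flask's shoulder.
- cap_top (a point): Centre of the cap's flat top, 15 mm above cap_center. Screwed on, the cap has about 0.1 rad of play each way. Turned the tightening way it then stops firmly; turned the loosening way it goes on easily, does not rise by itself, and stays where it is left. It cannot be pulled off until turned about 2.1 rad (120 degrees) from its start; from there to a firm stop at about 2.55 rad it is free to lift.
- flask_mouth (a point): Centre of the rim of the flask's mouth, 169 mm above the flask's base, inside the seated cap. The neck below it is 36 mm across its coarse two-start thread, which is right- or left-handed: this differs from start to start and cannot be seen under the cap.
- flask: Steel vacuum flask clamped upright in the vise, cannot move or turn: body 60 mm diameter, shoulder sloping in from 112 to 131 mm above its base, rim of the mouth at 169 mm. Origin: centre of its underside, on its axis; z up.
- vise: Grey suction-base bench vise, fixed to the bench, holding the flask between its jaws; jaws 76 mm wide, their tops 115 mm above the bench, well below the cap. Origin on the bench beneath the flask's axis; its -x axis points to the screw and cross bar, which reach 123 mm out.
- screwdriver_grip (a point): Screwdriver with a red handle, 170 mm long, lying loose on the bench (bystander); the point is in its handle.
- measure: Yellow tape measure, 66 x 30 x 62 mm, standing loose on the bench (bystander); origin under its centre.
- tape_roll: Roll of brown packing tape, 90 mm across and 48 mm high, lying flat, loose (bystander); origin under its centre.
- cutter: Blue box cutter, blade in, about 145 mm long and 14 mm thick, lying loose (bystander); origin under its centre.
Things that resemble listed ones, but are neither listed nor needed, are in the scene too. What is shaped like the part that bears cap_center but yellow is not meant.

How it is judged:
By the outcome, as a careful person would: the job done as asked, in the order asked, and still so for the second after the job is handed in, while the arm keeps its last pose, push and grip.
It also fails if it takes over 46 s, if anything falls off the work surface, if the arm or the gripper's body presses on something with over 40 N, if the wrist force passes 120 N, or if a joint passes its speed limit or range.

## Working session

There is one attempt and no reset: what is moved stays moved. The work goes in short steps, Python scripts to look and compute and a tool call to move; the robot and the scene stay as the last step left them, time stands still between calls to the robot, and variables do not carry over. Pictures are saved under pics/ and viewed, at most 10 in all, crops included, and the job is handed in when it is done.

Besides the shell and the picture viewer there is one more tool, called after "Emit:" as a command line: name --pt "numbers of a row" for each row, then --argument value for the rest. apply_moves: Moves the arm, as the interface text tells. Its arguments: {"type":"object","properties":{"motion":{"type":"array","items":{"type":"array","items":{"type":"number","minimum":-1,"maximum":1}}},"newtons":{"type":"number"}},"required":["motion"]}

```bash
mkdir -p pics
python3 - <<'E'
from plant import *
import cv2,numpy as np
o=get_obs();print(o['time'],o['ee_pos'],o['ee_rot'],o['gripper_width'],grip_point_offset if not callable(grip_point_offset) else grip_point_offset())
a=camera('scene');b=camera('side')
for n,i in(('scene',a),('side',b)):
    cv2.imwrite(f'pics/{n}0.png',i[:,:,::-1]);print(n,calibration(n))
print(calibration('wrist'))
E
```

```text
0.0 [ 0.12416469 -0.53556303  0.23071657] [-3.12006815e+00 -3.56959274e-01  1.08257387e-04] 0.08543250171287184 0.0187
scene {'vertical_fov': 48.76453365398063, 'cx': 325.28033377447963, 'cy': 202.63029844859886, 'R': array([[ 0.62644681,  0.77946353,  0.0009967 ],
       [ 0.50875868, -0.40791469, -0.75813601],
       [-0.59053281,  0.47543896, -0.6520957 ]]), 't': array([-0.38888941, -0.17841981,  1.64090446])}
side {'vertical_fov': 48.567067427409526, 'cx': 317.39370677168563, 'cy': 200.71838767479326, 'R': array([[-0.9120909 , -0.40992056,  0.00743758],
       [-0.30465454,  0.66550643, -0.68138594],
       [ 0.27436435, -0.62375182, -0.73188652]]), 't': array([0.57131092, 0.2647835 , 0.92064148])}
{'vertical_fov': 65.70646984690485, 'cx': 322.619632041966, 'cy': 196.14785165321513, 'mount': array([[-6.52075092e-04, -9.57088771e-01, -2.89794168e-01,
         7.58048300e-02],
       [ 9.99999737e-01, -5.32541857e-04, -4.91331799e-04,
        -9.24621654e-04],
       [ 3.15920623e-04, -2.89794412e-01,  9.57088867e-01,
        -1.43200081e-01],
       [ 0.00000000e+00,  0.00000000e+00,  0.00000000e+00,
         1.00000000e+00]])}
```

View pics/scene0.png

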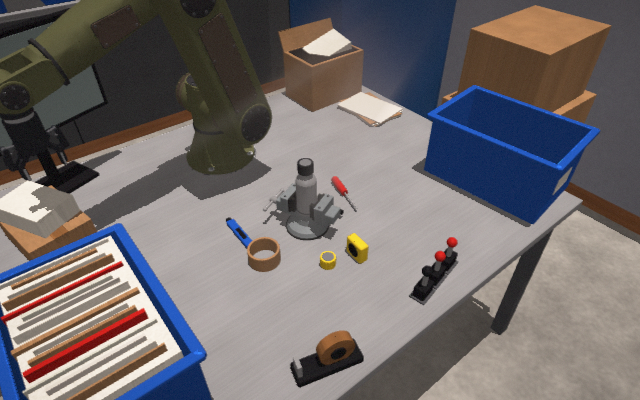

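View pics/side0.png

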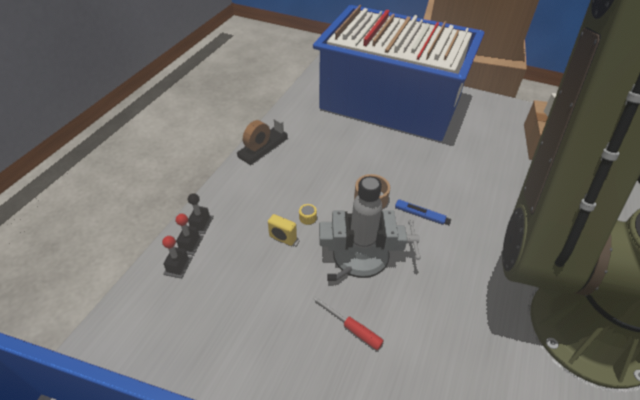

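The black cap sits on the flask in the vise, at about (306,166) in the scene picture and (370,188) in the side picture. Lookalikes are the yellow cap lying on the bench (scene (328,260), side (308,213)), which is excluded by colour, and the black-knobbed lever (scene (428,271)), which is not on a flask. I choose the one on the flask and check it in close crops.

Run:
```python
import cv2,numpy as np
a=cv2.imread('pics/scene0.png')[145:215,270:340];b=cv2.imread('pics/side0.png')[165:235,335:405]
cv2.imwrite('pics/crop.png',np.hstack([cv2.resize(i,(400,400),interpolation=cv2.INTER_CUBIC)[:, :400] for i in(a,b)]))
```

```text
(no output)
```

View pics/crop.png

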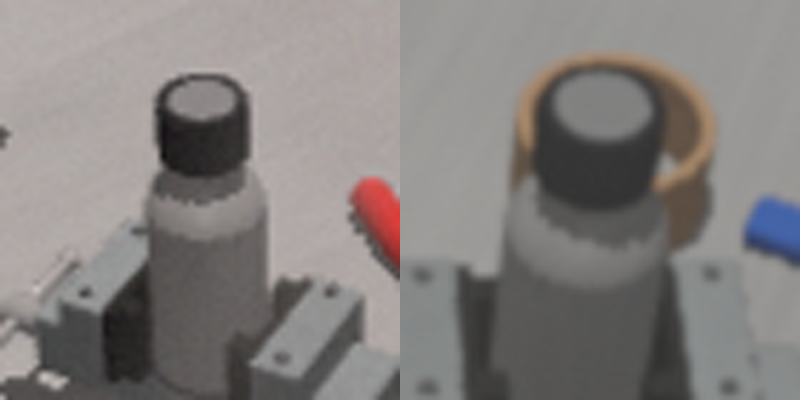

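The crops show a black ribbed cap with a grey top face on the clamped flask. The top centre is at about (305,162) in scene and (370,183) in side. Next I triangulate it.

```bash
cat > h.py <<'E'
from plant import *
import cv2,numpy as np
from scipy.spatial.transform import Rotation as Ro
def ray(n,p):
    c=calibration(n);f=200/np.tan(np.radians(c['vertical_fov']/2))
    d=c['R'].T@np.array([(p[0]-c['cx'])/f,(p[1]-c['cy'])/f,1]);return -c['R'].T@c['t'],d/np.linalg.norm(d)
def tri(ps):
    A=0;b=0
    for n,p in ps.items():
        o,d=ray(n,p);M=np.eye(3)-np.outer(d,d);A=A+M;b=b+M@o
    X=np.linalg.solve(A,b)
    return X,[np.linalg.norm(np.cross(X-ray(n,p)[0],ray(n,p)[1])) for n,p in ps.items()]
def go(X,R):
    "shift and turn still to make, in shares, from the measured pose"
    o=get_obs();T=Ro.from_rotvec(o['ee_rot'])
    return (T.inv()*R).as_rotvec()/1.5, T.inv().apply(np.array(X)-o['ee_pos'])/.2
E
python3 - <<'E'
from h import *
X,e=tri({'scene':(305,162.2),'side':(370.2,183)});print(X,e,np.hypot(*X[:2]))
o=get_obs();R=Ro.from_rotvec(o['ee_rot']);print(R.as_matrix().round(2))
def pl(n,p,z):
    o,d=ray(n,p);return o+d*(z-o[2])/d[2]
print('crossbar',pl('scene',(268,209),.09), 'bar side',pl('side',(415,240),.09))
print('jaws',pl('scene',(284,196),.115),pl('scene',(328,195),.115))
print(go([X[0],X[1],.30],R))
E
```

```text
[0.50437915 0.02242465 0.23610451] [np.float64(7.481732461397327e-05), np.float64(7.481732461404175e-05)] 0.5048774006720987
[[ 0.97  0.23 -0.  ]
 [ 0.23 -0.97  0.  ]
 [ 0.   -0.   -1.  ]]
crossbar [ 0.45654441 -0.08035382  0.09      ] bar side [0.39389775 0.00258757 0.09      ]
jaws [ 0.46279264 -0.02678094  0.115     ] [0.53909822 0.07565372 0.115     ]
(array([0., 0., 0.]), array([ 2.48209545, -2.2889907 , -0.34362475]))
```

Emit:
apply_moves --pt "0 0 0 0 0 -0.172 0" --pt "0 0 0 0 0 -0.172 0" --pt "0 0 0 0.138 -0.127 0 0" --pt "0 0 0 0.138 -0.127 0 0" --pt "0 0 0 0.138 -0.127 0 0" --pt "0 0 0 0.138 -0.127 0 0" --pt "0 0 0 0.138 -0.127 0 0" --pt "0 0 0 0.138 -0.127 0 0" --pt "0 0 0 0.138 -0.127 0 0" --pt "0 0 0 0.138 -0.127 0 0"

```text
time: 0.93
ee_pos: [0.2939, -0.2863, 0.3]
ee_rot: [-3.121, -0.356, 0.0]
force: [0.3, -1.3, 0.1]
gripper_width: 0.0853
grasp_force: 0.0
```

Emit:
apply_moves --pt "0 0 0 0.138 -0.127 0 0" --pt "0 0 0 0.138 -0.127 0 0" --pt "0 0 0 0.138 -0.127 0 0" --pt "0 0 0 0.138 -0.127 0 0" --pt "0 0 0 0.138 -0.127 0 0" --pt "0 0 0 0.138 -0.127 0 0" --pt "0 0 0 0.138 -0.127 0 0" --pt "0 0 0 0.138 -0.127 0 0" --pt "0 0 0 0.138 -0.127 0 0" --pt "0 0 0 0.138 -0.127 0 0"

```text
time: 1.77
ee_pos: [0.5055, 0.0237, 0.2999]
ee_rot: [3.121, 0.357, -0.0]
force: [0.4, -0.7, -0.2]
gripper_width: 0.0852
grasp_force: 0.0
```

Emit:
apply_moves --pt "0 0 -0.081 0 0 0 0" --pt "0 0 -0.081 0 0 0 0" --pt "0 0 -0.081 0 0 0 0" --pt "0 0 -0.081 0 0 0 0" --pt "0 0 -0.081 0 0 0 0" --pt "0 0 -0.081 0 0 0 0"

```text
time: 2.27
ee_pos: [0.5048, 0.0219, 0.2998]
ee_rot: [-2.784, -1.455, 0.001]
force: [-0.4, 0.9, 0.7]
gripper_width: 0.0852
grasp_force: 0.0
```

Emit:
apply_moves --pt "0 0 -0.081 0 0 0 0" --pt "0 0 -0.081 0 0 0 0" --pt "0 0 -0.081 0 0 0 0" --pt "0 0 -0.081 0 0 0 0" --pt "0 0 -0.081 0 0 0 0" --pt "0 0 -0.081 0 0 0 0" --pt "0 0 0 0 0 0 0"

```text
time: 2.85
ee_pos: [0.5048, 0.0218, 0.2998]
ee_rot: [-2.083, -2.351, 0.001]
force: [-0.4, 0.4, -0.2]
gripper_width: 0.0853
grasp_force: 0.0
```

Run:
```python
from h import *
o=get_obs();print(o['time'],o['ee_pos'],o['q'],o['force'],o['ft_torque']);w=camera('wrist')
R=Ro.from_rotvec(o['ee_rot']);print(R.as_matrix().round(3))
c=calibration('wrist');f=200/np.tan(np.radians(c['vertical_fov']/2));M=c['mount']
def proj(X):
    p=R.inv().apply(np.array(X)-o['ee_pos']);p=M[:3,:3].T@(p-M[:3,3]);r=np.hypot(p[0],p[1]);return np.array([c['cx'],c['cy']])+f*np.arctan2(r,p[2])*p[:2]/r
X=np.array([.5044,.0224,.236]);im=w[:,:,::-1].copy()
print(proj(X))
t=np.linspace(0,2*np.pi,60)
for a in t: cv2.circle(im,tuple(int(v) for v in proj(X+.022*np.array([np.cos(a),np.sin(a),0]))),0,(0,0,255),-1)
cv2.imwrite('pics/w1.png',im)
```

```text
2.85 [0.50482971 0.02180041 0.29980131] [-2.93442466e-02  1.54014309e-01  1.54042600e+00  1.12986881e-05
  1.44773109e+00 -1.50330335e-01] [-0.38342898  0.38141165 -0.23135046] [ 0.0447431  -0.0067744  -0.00775218]
[[-0.121  0.993 -0.001]
 [ 0.993  0.121  0.   ]
 [ 0.    -0.001 -1.   ]]
[319.81980107 212.05535878]
```

View pics/w1.png

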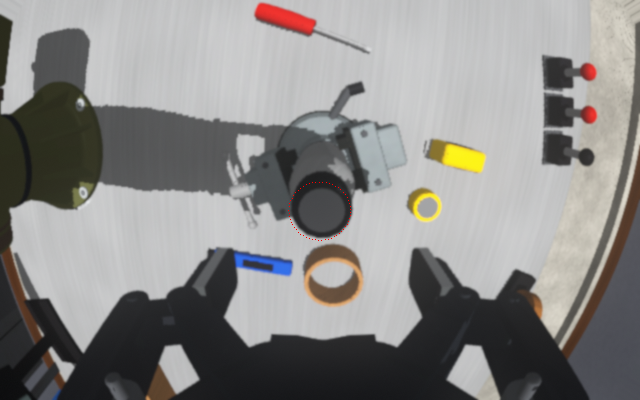

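The wrist picture shows the cap at about (320,208), inside the red circle I projected from the triangulated point. The two agree to 1–2 mm. Now I descend and close on the cap.

Emit:
apply_moves --pt "0 0 0 0 0 0.16 0" --pt "0 0 0 0 0 0.16 0" --pt "0 0 0 0 0 0.08 0" --pt "0 0 0 0 0 0.08 0" --pt "0 0 0 0 0 0 0" --newtons 40

```text
time: 3.32
ee_pos: [0.5037, 0.0218, 0.201]
ee_rot: [-2.093, -2.338, 0.005]
force: [-0.5, 0.4, -1.3]
gripper_width: 0.0855
grasp_force: 0.0
```

Emit:
apply_moves --pt "0 0 0 0 0 0 1" --pt "0 0 0 0 0 0 1" --pt "0 0 0 0 0 0 1" --pt "0 0 0 0 0 0 1" --pt "0 0 0 0 0 0 1" --pt "0 0 0 0 0 0 1" --pt "0 0 0 0 0 0 1" --pt "0 0 0 0 0 0 1" --newtons 40

```text
time: 3.98
ee_pos: [0.5052, 0.0218, 0.2054]
ee_rot: [2.09, 2.344, 0.002]
force: [-3.0, 0.1, 6.4]
gripper_width: 0.0433
grasp_force: 40.0
```

Run:
```python
from h import *
o=get_obs();print(o['ee_pos'],o['force'],o['ft_torque'],o['gripper_width'],o['grasp_force'],o['q'][5])
a=camera('side')[150:240,315:435];b=camera('scene')[130:220,250:370]
cv2.imwrite('pics/g1.png',np.hstack([cv2.resize(i,(400,300),interpolation=cv2.INTER_CUBIC) for i in(a,b)])[:,:,::-1])
```

```text
[0.50517532 0.02178144 0.20544125] [-2.9930603   0.09246757  6.39549585] [-0.0085199   0.59354033 -0.01711679] 0.04332773448482447 39.9529024399817 -0.14368167897831957
```

View pics/g1.png

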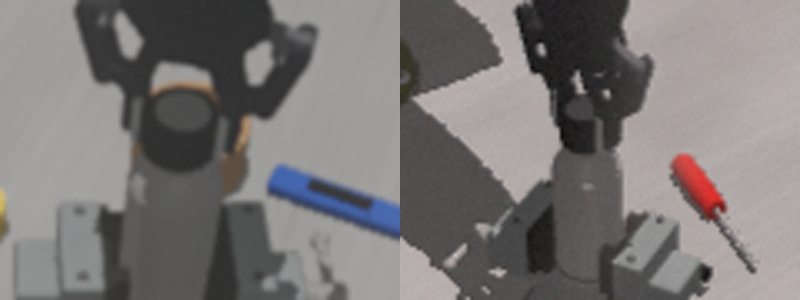

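The pads hold the cap on both sides, 43 mm open at 40 N. Now I probe in small turns, +0.2 rad about tool z.

Emit:
apply_moves --pt "0 0 0.033 0 0 0 1" --pt "0 0 0.033 0 0 0 1" --pt "0 0 0 0 0 0 1"

```text
time: 4.33
ee_pos: [0.5052, 0.0214, 0.2054]
ee_rot: [2.207, 2.234, 0.001]
force: [-2.8, -2.3, 5.7]
gripper_width: 0.0434
grasp_force: 39.9
```

```bash
python3 -c "
from h import *
o=get_obs();print(o['time'],o['force'],o['ft_torque'],o['q'][5],o['tau'][5],o['grasp_force'],o['gripper_width'])"
```

```text
4.3333 [-2.82957873 -2.33760127  5.72351136] [-0.39201529  0.53706182  0.06341279] -0.04153110344398541 1.1186682432889938 39.86719071865082 0.04343019370196438
```

Emit:
apply_moves --pt "0 0 0.033 0 0 0 1" --pt "0 0 0.033 0 0 0 1" --pt "0 0 0 0 0 0 1"

```text
time: 4.58
ee_pos: [0.5051, 0.0214, 0.2054]
ee_rot: [2.315, 2.122, 0.001]
force: [-3.4, -3.6, 6.2]
gripper_width: 0.0433
grasp_force: 39.9
```

```bash
python3 -c "
from h import *
o=get_obs();print(o['time'],o['force'],o['ft_torque'],o['q'][5],o['tau'][5],o['grasp_force'],o['gripper_width'])"
```

```text
4.5833 [-3.3740297  -3.61749644  6.15035423] [-0.45651214  0.73298116  0.0164328 ] 0.057403459463306335 1.133153848350048 39.91731723770499 0.043274604257220725
```

Emit:
apply_moves --pt "0 0 0.05 0 0 0 1" --pt "0 0 0.05 0 0 0 1" --pt "0 0 0 0 0 0 1"

```text
time: 4.83
ee_pos: [0.505, 0.0214, 0.2054]
ee_rot: [2.469, 1.94, 0.001]
force: [-3.9, -2.4, 7.0]
gripper_width: 0.0431
grasp_force: 39.9
```

```bash
python3 -c "
from h import *
o=get_obs();print(o['time'],o['force'],o['ft_torque'],o['q'][5],o['tau'][5],o['grasp_force'],o['gripper_width'])"
```

```text
4.8333 [-3.89095879 -2.37173734  7.03056906] [-0.40477133  0.83394577  0.07033391] 0.20902843509213084 1.6736461222171783 39.947527796030045 0.04313388389107247
```

Turning +0.35 rad met no stop (moment about z at most 0.07 N m), so + is the loosening way, which means a left-handed thread. I carry on to about 2.3 rad.

Emit:
apply_moves --pt "0 0 0.08 0 0 0 1" --pt "0 0 0.08 0 0 0 1" --pt "0 0 0.08 0 0 0 1" --pt "0 0 0.08 0 0 0 1" --pt "0 0 0.08 0 0 0 1" --pt "0 0 0.08 0 0 0 1" --pt "0 0 0.08 0 0 0 1" --pt "0 0 0.08 0 0 0 1"

```text
time: 5.5
ee_pos: [0.5046, 0.0215, 0.2054]
ee_rot: [3.087, 0.58, -0.0]
force: [-9.3, -3.0, 9.5]
gripper_width: 0.0435
grasp_force: 40.0
```

```bash
python3 -c "
from h import *
o=get_obs();print(o['time'],o['force'],o['ft_torque'],o['q'][5],o['tau'][5],o['grasp_force'],o['gripper_width'])"
```

```text
5.5 [-9.3004931  -3.01813371  9.54714484] [-0.28200587  1.53669483  0.10128771] 1.1700716621259042 -2.8860197961330414 40.040244245901704 0.04349470284597322
```

Emit:
apply_moves --pt "0 0 0.08 0 0 0 1" --pt "0 0 0.08 0 0 0 1" --pt "0 0 0.08 0 0 0 1" --pt "0 0 0.08 0 0 0 1" --pt "0 0 0.08 0 0 0 1" --pt "0 0 0.08 0 0 0 1" --pt "0 0 0.08 0 0 0 1" --pt "0 0 0.08 0 0 0 1" --pt "0 0 0 0 0 0 1"

```text
time: 6.25
ee_pos: [0.5048, 0.022, 0.2054]
ee_rot: [-3.005, 0.914, -0.001]
force: [-6.2, 2.9, 6.7]
gripper_width: 0.0434
grasp_force: 39.8
```

```bash
python3 -c "
from h import *
o=get_obs();print(o['time'],o['ee_pos'],o['force'],o['ft_torque'],o['q'],o['tau'][5],o['grasp_force'],o['gripper_width'])"
```

```text
6.25 [0.50476361 0.02199339 0.20538153] [-6.24350759  2.90290399  6.73418133] [ 0.55580655  0.92529782 -0.05881126] [-2.91226471e-02  2.23682724e-01  1.67942670e+00  3.54590259e-04
  1.23792094e+00  2.13233258e+00] 2.657090127468109 39.80551952321548 0.04337767617598657
```

Turned 2.28 rad with no stop. Now a gentle trial lift.

Emit:
apply_moves --pt "0 0 0 0 0 -0.02 1" --pt "0 0 0 0 0 -0.02 1" --pt "0 0 0 0 0 0 1"

```text
time: 6.5
ee_pos: [0.5048, 0.022, 0.213]
ee_rot: [-3.009, 0.901, 0.0]
force: [-3.4, 2.5, 2.1]
gripper_width: 0.0432
grasp_force: 41.7
```

Emit:
apply_moves --pt "0 0 0 0 0 -0.04 1" --pt "0 0 0 0 0 -0.04 1" --pt "0 0 0 0 0 -0.04 1" --pt "0 0 0 0 0 -0.04 1" --pt "0 0 0 0 0 -0.04 1" --pt "0 0 0 0 0 -0.04 1" --pt "0 0 0 0 0 -0.02 1" --pt "0 0 0 0 0 0 1" --pt "0 0 0 0 0 0 1" --pt "0 0 0 0 0 0 1"

```text
time: 7.33
ee_pos: [0.5048, 0.0218, 0.2636]
ee_rot: [3.009, -0.902, -0.001]
force: [-0.3, 0.2, -0.7]
gripper_width: 0.0434
grasp_force: 41.5
```

Run:
```python
from h import *
o=get_obs();print(o['time'],o['ee_pos'],o['force'],o['ft_torque'],o['gripper_width'],np.abs(o['qd']).max())
def pj(n,X):
    c=calibration(n);p=c['R']@X+c['t'];f=200/np.tan(np.radians(c['vertical_fov']/2));return tuple(int(v) for v in (c['cx']+f*p[0]/p[2],c['cy']+f*p[1]/p[2]))
out=[]
for n,s in(('side',(slice(120,240),slice(295,455))),('scene',(slice(100,220),slice(230,390)))):
    i=camera(n).copy()
    for z in(.232,.281):i[pj(n,np.array([.5044,.0224,z]))[::-1]]=(255,0,0)
    out.append(cv2.resize(i[s],(400,300),interpolation=cv2.INTER_CUBIC))
cv2.imwrite('pics/l1.png',np.hstack(out)[:,:,::-1])
```

```text
7.3333 [0.50477217 0.02179659 0.26364036] [-0.33449501  0.19330605 -0.7389075 ] [0.02439356 0.00416607 0.00837842] 0.043367840186993106 0.0029835415084183753
```

View pics/l1.png

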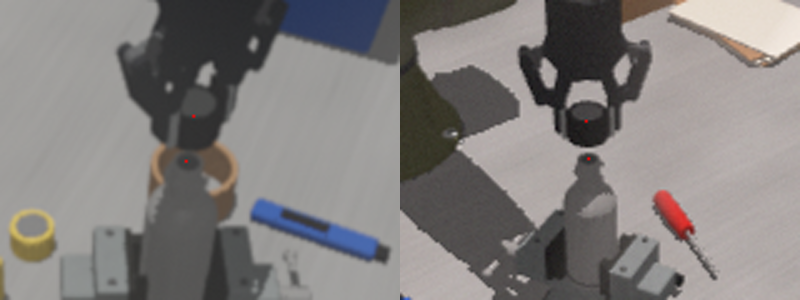

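The cap is off and held in the gripper, at crop (193,110) and (586,122), straight above the open mouth at (186,161) and (588,158). The arm is still and the bystanders look untouched, so I hand it in.

```bash
python3 -c "
from plant import *
print(job_done())"
```

```text
the job is handed in; nothing more can be done
None
```

The cap came loose turning clockwise seen from above, so the thread is left-handed. I turned it 2.3 rad, lifted it off, and handed in with it held still about 3 cm above the open mouth, after 7.4 s of robot time.

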